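# Find the blind bore of a tube adapter by feel and present it bore-up

## Task

Take the aluminium tube adapter from the blue mat and find by feel which of its two alike-looking ends has the deep bore, by sliding it onto the pin of the gauge stand: at the bore end the pin goes in nearly to the post, at the other it stops almost at once. Once the pin has been nearly all the way in the bore, turn the adapter so that the bore points straight up and hold it still in the gripper, clear of everything and with its underside at least 10 cm above the worktop; the program finishes while holding it there. Leave the spare adapter on the yellow mat, the timer, the sample cup and the petri dish where they are.

Things in the scene. Friction and masses are not known exactly. Their poses are not given: they have to be found in the camera images.
- adapter_a: square aluminium tube adapter, 60 mm long (x axis), 40 x 40 mm across, 0.12-0.26 kg, lying on its side; origin: middle of the side it lies on (centre 20 mm up its z). Both ends show a central opening 19 mm wide with black bottom: one is the blind bore, 38 mm deep, the other a recess 5 mm deep; which (x+ or x-) is for you to feel. Lies on the blue mat (to handle) or the yellow one (spare)
- adapter_b: second adapter, looks like adapter_a: same sizes, origin and axes, 19 mm openings in both ends, one the 38 mm deep bore, the other 5 mm deep; which end is not told and need not be as on adapter_a. Lies on the mat where adapter_a does not: blue (to handle) or yellow (spare), at any yaw
- blue_mat: blue plastic work mat, 130 x 130 x 3 mm, fixed, under the adapter to handle; origin at the middle of its underside, on the worktop. There is room on it to lay the adapter down again and take it differently
- yellow_mat: yellow plastic mat, 130 x 130 x 3 mm, fixed, under the spare adapter; origin at the middle of its underside
- gauge: fixed rigid grey stand: foot 90 (x) x 60 (y) x 12 mm, post 22 (x) x 20 (y) mm, 108 mm high; near its top a level double-ended steel pin of 12 mm diameter along the stand's y axis, its axis 100 mm above the worktop, sticking out 30 mm from the post on both sides alike, tips bevelled. Origin: middle of the foot's underside
- pin_left (a point): centre of the pin's tip on the stand's y+ side (40 mm from the post's middle)
- pin_right (a point): centre of the pin's tip on the stand's y- side (40 mm from the post's middle)
- timer: small white bench timer lying flat, 58 x 66 x 18 mm, loose bystander; origin at the middle of its underside
- sample_cup: clear open sample cup with leaf bits, 50 mm wide, 87 mm high, loose bystander; origin at the middle of its underside
- petri_dish: small clear petri dish, 62 mm wide, 13 mm high, loose bystander; origin at the middle of its underside
There are look-alikes about, which are no part of the job. What is shaped like the adapter_a but pink or red is not meant.

How it is judged:
On the way:
1. the gauge pin is at least 20 mm deep in the bore of the adapter from the blue mat, the spare still on the yellow mat (((((x of pin_left in the frame of adapter_a between -0.015 and 0.01 m and y of pin_left in the frame of adapter_a between -0.015 and 0.015 m and z of pin_left in the frame of adapter_a between 0.005 and 0.035 m) or (x of pin_right in the frame of adapter_a between -0.015 and 0.01 m and y of pin_right in the frame of adapter_a between -0.015 and 0.015 m and z of pin_right in the frame of adapter_a between 0.005 and 0.035 m)) and horizontal distance between adapter_b and yellow_mat below 0.06 m and distance of adapter_b from where it was at the start of the episode below 0.03 m) or (((x of pin_left in the frame of adapter_b between -0.01 and 0.015 m and y of pin_left in the frame of adapter_b between -0.015 and 0.015 m and z of pin_left in the frame of adapter_b between 0.005 and 0.035 m) or (x of pin_right in the frame of adapter_b between -0.01 and 0.015 m and y of pin_right in the frame of adapter_b between -0.015 and 0.015 m and z of pin_right in the frame of adapter_b between 0.005 and 0.035 m)) and horizontal distance between adapter_a and yellow_mat below 0.06 m and distance of adapter_a from where it was at the start of the episode below 0.03 m))), for 0.1 s.
At the end, for the whole second after the job is handed in: the adapter from the blue mat is held by the fingers, bore upward within 15 degrees of vertical, its underside about 100 mm or more above the worktop (centre over 125 mm), still, touching neither stand, mats nor other things; the spare lies on the yellow mat, moved less than 30 mm (((angle between adapter_a's own x axis and vertical below 0.26 rad and height (world z) of adapter_a above 0.125 m and contact force between adapter_a and the fingers above 1 N and linear speed of adapter_a below 0.03 m/s and angular speed of adapter_a below 0.3 rad/s and contact force between adapter_a and gauge below 0.2 N and contact force between adapter_a and blue_mat below 0.2 N and contact force between adapter_a and adapter_b below 0.2 N and contact force between adapter_a and timer below 0.2 N and contact force between adapter_a and sample_cup below 0.2 N and contact force between adapter_a and petri_dish below 0.2 N and horizontal distance between adapter_b and yellow_mat below 0.06 m and distance of adapter_b from where it was at the start of the episode below 0.03 m) or (angle between adapter_b's own x axis and vertical above 2.8816 rad and height (world z) of adapter_b above 0.125 m and contact force between adapter_b and the fingers above 1 N and linear speed of adapter_b below 0.03 m/s and angular speed of adapter_b below 0.3 rad/s and contact force between adapter_b and gauge below 0.2 N and contact force between adapter_b and blue_mat below 0.2 N and contact force between adapter_b and adapter_a below 0.2 N and contact force between adapter_b and timer below 0.2 N and contact force between adapter_b and sample_cup below 0.2 N and contact force between adapter_b and petri_dish below 0.2 N and horizontal distance between adapter_a and yellow_mat below 0.06 m and distance of adapter_a from where it was at the start of the episode below 0.03 m))); the arm keeps its last pose, push and grip.
It fails at once if the spare adapter was moved as well (both moved more than 30 mm) (distance of each of adapter_a, adapter_b from where it was at the start of the episode above 0.03 m).
It fails at once if the timer, sample cup or petri dish was moved more than 30 mm, or the cup tipped (distance of any of timer, sample_cup, petri_dish from where it was at the start of the episode above 0.03 m or angle between sample_cup's own z axis and vertical above 0.4 rad).
It also fails if it takes over 64 s, if anything falls off the work surface, if the arm or the gripper's body presses on something with over 40 N, if the wrist force passes 120 N, or if a joint passes its speed limit or range.

## Robot

A 7-joint arm with a two-finger parallel gripper is mounted at the origin on a cart in front of the work surface, level with it; the furniture and walls round the work are solid. World frame = base frame: x ahead of the robot, y to its left, z up, the work surface at z = 0. Lengths are in m, angles in rad, forces in N, time in s.
With the tool pointing down it reaches from about 0.425 to 0.825 m from the base axis. Payload 3.6 kg.
Tool frame: the origin (TCP) lies midway between the tips of the shut fingers; the grasp point (between the pads) lies 19 mm behind it (robot.pinch_z is the distance from the TCP to the grasp point, in m); z points along the fingers, y is the line along which they close (so a half turn about z gives the same grasp; the last joint's range is limited). The gripper opens to 93 mm and grips with 3 to 60 N. Pads are 15 mm wide; open, the fingers measure 128 mm over their backs; the gripper's body (75 mm by 188 mm) begins 65 mm behind the grasp point.
Start: joints at [-1.373, 0.615, -0.013, 1.423, 0.008, 1.103, -0.04], TCP at [0.144, 0.634, 0.219] pointing down, gripper open.
Joint ranges: [-3.12, 3.12], [-0.3, 2.06], [-1.34, 1.32], [0.26, 2.42], [-1.36, 4.5], [0.01, 1.98], [-2.84, 2.84]. Speed limits (rad/s): [2.79, 2.79, 3.14, 3.14, 3.14, 3.14, 3.14].

## Interface

Orientations are given as [roll, pitch, yaw] about the fixed x, y, z axes, in that order (R = Rz(yaw) Ry(pitch) Rx(roll)).
In Python, from bench import robot, vision, order gives the robot as it stands. The module is installed in compiled form; this text tells all that it offers.
- The arm moves only by the tool jog_arm, never from a script. Its argument "steps" is a list of rows, each a list of 7 numbers: the opening, from 0 (shut) to 1 (fully open), then the shift along the tool's x, y, z in units of 50 mm (1.0 is 50 mm), then the turn, a rotation vector about the tool's x, y, z in units of 6 degrees (1.0 is 6 degrees). In form: [[jaw, dx, dy, dz, ax, ay, az], ...]. A call has 1 to 12 rows; each row shifts and turns the commanded pose from where the row before left it, along the tool's axes as they then stand; what a row does not reach is not made up. A row lasts 1/10 s, in which the tool goes at most 50 mm and 8.59 degrees, less where a joint would pass 70% of its speed; a pose out of reach is approached as far as the arm can. A call is refused whole if a number of a shift passes 1 or a number of a turn 1, either way. A call with a gripper value outside its range is refused whole. The fingers move at their own pace and stop on an object; "grip_force" is the grip in N (left out, the last holds). Time passes only in rows, so rows that do not move let the fingers close. It gives the time, the measured TCP pose, the force, the opening and the grip force at its end, in the units of the state.
- robot.sense(): the state, without advancing time (a new reading comes with each control period).
- vision.grab_frame(name): name is "scene" or "top"; returns the picture (384x512x3 uint8, red, green, blue); there is no depth.
- vision.camera_params(name): a dict with "fovy" (degrees; the focal length in pixels is half the picture's height over the tangent of half this angle, whatever the lens; pixels are square), "cx", "cy" (the principal point, pixels), "D" ([k1, k2, p1, p2, k3] as OpenCV has them; the pictures are not rectified), "R" (3x3) and "t" (3): a world point X has camera coordinates R X + t. Camera axes: x right, y down, z forward; pixel columns grow to the right and rows downward; lengths in m; the calibration is good to about 2 mm. A picture is of the moment at which its call begins. camera_params takes no time and is no camera call.
- order.sign_off(): hands the job in; it is judged then, once.
The state is a dict: "clock": time; "q": joint angles; "qvel": joint speeds; "effort": joint torques, N m; "tool_pos": TCP position; "tcp_rot": TCP orientation; "ft_force": force on the tool from outside, world axes, zero at the start; "torque": the same for the moment, N m; "grip_width": finger opening in m; "gripper_force": force on a finger pad.
Only numpy, scipy, OpenCV 4.12 (cv2) and the standard library are available. Lean on these libraries where they do the work, as an engineer would, in place of code of your own. Each camera call takes 0.05 s, during which the arm holds its last target. There are 200 camera calls.

## Working session

There is one attempt and no reset: what is moved stays moved. The work goes in short steps, Python scripts to look and compute and a tool call to move; the robot and the scene stay as the last step left them, time stands still between calls to the robot, and variables do not carry over. Pictures are saved under pics/ and viewed, at most 10 in all, crops included, and the job is handed in when it is done.

Besides the shell and the picture viewer there is one more tool, called after "Request:" in YAML: its name, and indented under it one key for each argument. jog_arm: Moves the arm, as the interface text tells. Its arguments: {"type":"object","properties":{"steps":{"type":"array"},"grip_force":{"type":"number"}},"required":["steps"]}

```bash
mkdir -p pics
python3 - <<'E'
from bench import robot, vision
import cv2, numpy as np
np.set_printoptions(precision=4,suppress=True)
for n in ("scene","top"):
    im=vision.grab_frame(n); cv2.imwrite(f"pics/{n}0.png",im[:,:,::-1])
    p=vision.camera_params(n); print(n,p["fovy"],p["cx"],p["cy"],p["D"]); print(np.array(p["R"]),p["t"])
print(robot.sense())
E
```

```text
scene 49.715852660809745 253.98465667689553 194.0493595334641 [-0.0942  0.      0.      0.      0.    ]
[[ 0.743  -0.669  -0.0213]
 [-0.2964 -0.3003 -0.9066]
 [ 0.6001  0.6799 -0.4214]] [-0.3989  0.2821  0.8581]
top 52.33381179757131 249.3084356461565 191.11309512163373 [-0.0353  0.      0.      0.      0.    ]
[[ 0.0255 -0.9996  0.0101]
 [-0.9325 -0.0275 -0.3602]
 [ 0.3604 -0.0002 -0.9328]] [0.0361 0.6125 1.0909]
{'clock': 0.1, 'q': array([-1.3735,  0.6159, -0.0126,  1.4247,  0.0081,  1.1034, -0.0404]), 'qvel': array([-0.0012, -0.0053, -0.0007, -0.0038,  0.0003, -0.0018, -0.0005]), 'effort': array([  0.0017, -46.0046,   0.21  , -16.6247,  -0.0613,   0.017 ,
         0.0001]), 'tool_pos': array([0.1441, 0.6331, 0.2176]), 'tcp_rot': array([-3.1393,  0.    ,  2.9178]), 'ft_force': array([ 0.3795, -0.6709, -0.4109]), 'torque': array([ 0.0156,  0.0035, -0.0202]), 'gripper_force': 0.0, 'grip_width': 0.09307124126212968}
```

View pics/scene0.png

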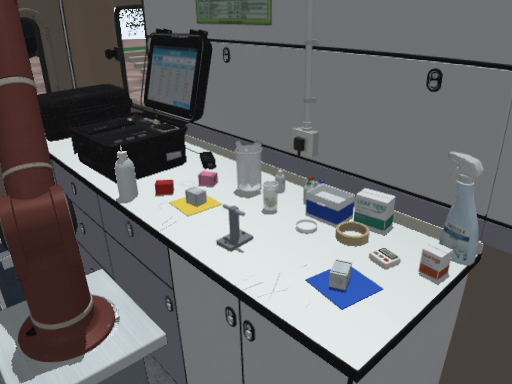

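View pics/top0.png

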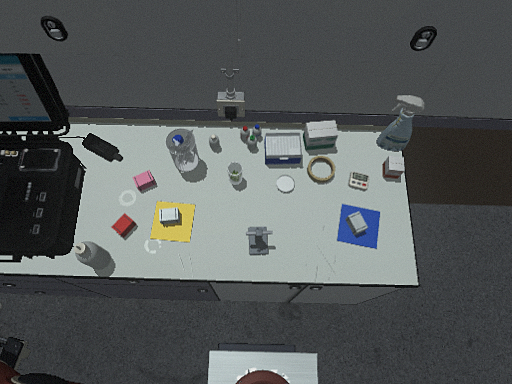

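The top view shows the blue mat at about (358,227) with its adapter at (357,223), and the yellow mat with the spare at (173,222). The gauge is at (259,240), the timer at (359,181), the dish at (285,184) and the cup at (235,174). The scene view agrees with this. The start pose is off to the left, clear of everything.

```bash
cat > h.py <<'E'
import numpy as np, cv2
from bench import robot, vision
np.set_printoptions(precision=4,suppress=True)
def cam(n):
    p=vision.camera_params(n); f=192/np.tan(np.radians(p["fovy"])/2)
    return np.array([[f,0,p["cx"]],[0,f,p["cy"]],[0,0,1]]),np.array(p["D"]),np.array(p["R"]),np.array(p["t"])
def onplane(n,uv,z):
    K,D,R,t=cam(n); u=cv2.undistortPoints(np.array(uv,float).reshape(-1,1,2),K,D).reshape(-1,2)
    d=np.c_[u,np.ones(len(u))]@R; c=-R.T@t
    return c+d*((z-c[2])/d[:,2])[:,None]
def proj(n,X):
    K,D,R,t=cam(n); return cv2.projectPoints(np.array(X,float).reshape(-1,3),cv2.Rodrigues(R)[0],t,K,D)[0].reshape(-1,2)
E
python3 - <<'E'
from h import *
for n,blue0,s in (("top",(358,227),0),("scene",(344,285),0)):
    im=cv2.imread(f"pics/{n}0.png"); hsv=cv2.cvtColor(im,cv2.COLOR_BGR2HSV)
    for nm,lo,hi in (("blue",(105,120,60),(130,255,255)),("yellow",(18,110,90),(35,255,255))):
        m=cv2.inRange(hsv,lo,hi); cs,_=cv2.findContours(m,cv2.RETR_EXTERNAL,cv2.CHAIN_APPROX_NONE)
        cs=[c for c in cs if cv2.contourArea(c)>400]
        for c in cs:
            P=onplane(n,cv2.convexHull(c),.003)[:,:2]
            print(n,nm,cv2.minAreaRect(c)[0],cv2.minAreaRect((P*1000).astype(np.float32)))
def crop(n,x,y,w,h,k):
    im=cv2.imread(f"pics/{n}0.png")[y:y+h,x:x+w]; return cv2.resize(im,(w*k,h*k),interpolation=cv2.INTER_CUBIC)
a=crop("top",330,195,60,60,5);b=crop("scene",305,245,80,60,5)[:, :]
c=crop("top",235,215,50,50,6);d=crop("scene",205,195,66,50,6)
pad=lambda i:cv2.copyMakeBorder(i,0,300-i.shape[0],0,400-i.shape[1],cv2.BORDER_CONSTANT)
cv2.imwrite("pics/crop.png",np.vstack([np.hstack([pad(a),pad(b)]),np.hstack([pad(c),pad(d)])]))
E
```

```text
top blue (358.8846130371094, 226.07691955566406) ((542.7896728515625, -309.79620361328125), (128.13381958007812, 127.67355346679688), 79.53917694091797)
top yellow (172.12811279296875, 221.1550750732422) ((541.7506103515625, 302.5628662109375), (129.62100219726562, 128.16363525390625), 86.29698181152344)
scene blue (343.4024353027344, 284.1219787597656) ((541.099365234375, -310.83917236328125), (129.8947296142578, 129.352294921875), 79.5169906616211)
scene blue (329.37744140625, 212.04638671875) ((809.5985717773438, -52.464080810546875), (145.98825073242188, 151.55972290039062), 36.779624938964844)
```

View pics/crop.png

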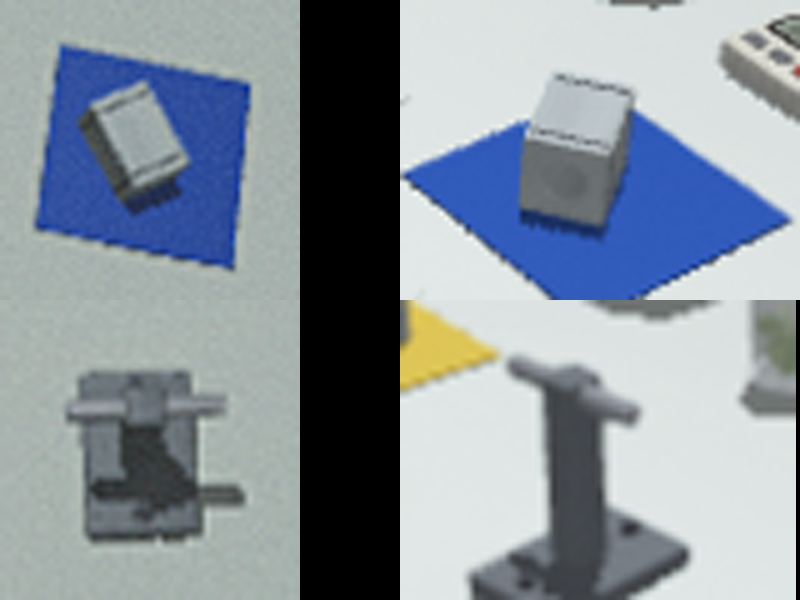

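The crop shows the adapter's top face clearly in both views, with ends to the upper right and lower left (crop edges near (148,84) and (190,160) in top). The gauge pin tips in the crop are at about (67,410)/(225,403) in top and (510,362)/(638,415) in scene.

Run:
```python
from h import *
def pr(n,pts,off,k,z): 
    P=onplane(n,np.array(pts)/k+np.array(off)-0.5+.5/k,z); print(n,z,P[:,:2].tolist() and P[:,:2].round(4).tolist(), "mean",P.mean(0), "edges",np.linalg.norm(np.diff(np.r_[P,P[:1]],axis=0),axis=1)); return P
P=pr("top",[(92,112),(148,84),(190,160),(132,190)],(330,195),5,.043)
Q=pr("scene",[(155,73),(236,92),(210,152),(128,128)],(305,245),5,.043)
for X in(P,Q): print(cv2.minAreaRect((X[:,:2]*1000).astype(np.float32)))
pr("top",[(67,110),(225,104)],(235,215),6,.1)
pr("scene",[(110,62),(236,114)],(205,195),6,.1)
pr("top",[(84,240),(200,236),(188,73),(78,73)],(235,215),6,.012)
# bystanders
for nm,uv,z in (("timer",(359,181),.018),("cup",(235,174),.045),("dish",(285,184),.01)): print(nm,onplane("top",[uv],z))
# top face segmentation
im=cv2.imread("pics/top0.png"); g=cv2.cvtColor(im,cv2.COLOR_BGR2HSV)
m=((g[...,1]<70)&(g[...,2]>130)).astype(np.uint8)
r=np.zeros_like(m); r[205:245,344:372]=1
cs,_=cv2.findContours(m&r,cv2.RETR_EXTERNAL,cv2.CHAIN_APPROX_NONE); c=max(cs,key=cv2.contourArea)
print(cv2.minAreaRect((onplane("top",c,.043)[:,:2]*1000).astype(np.float32)))
```

```text
top 0.043 [[0.559, -0.2663], [0.5789, -0.304], [0.5286, -0.3272], [0.5079, -0.2885]] mean [ 0.5436 -0.2965  0.043 ] edges [0.0427 0.0554 0.0439 0.0557]
scene 0.043 [[0.5615, -0.2685], [0.5762, -0.3055], [0.5285, -0.3259], [0.5165, -0.288]] mean [ 0.5457 -0.2969  0.043 ] edges [0.0398 0.0519 0.0397 0.049 ]
((543.404296875, -296.2432861328125), (58.039180755615234, 43.81208801269531), 24.742271423339844)
((545.0223999023438, -297.173583984375), (52.90597152709961, 39.80961227416992), 23.102602005004883)
top 0.1 [[0.4821, 0.0602], [0.4874, -0.0188]] mean [0.4847 0.0207 0.1   ] edges [0.0792 0.0792]
scene 0.1 [[0.4806, 0.0629], [0.4885, -0.017]] mean [0.4845 0.0229 0.1   ] edges [0.0803 0.0803]
top 0.012 [[0.4352, 0.0497], [0.439, -0.0115], [0.5281, -0.0043], [0.5265, 0.0553]] mean [0.4822 0.0223 0.012 ] edges [0.0614 0.0894 0.0596 0.0914]
timer [[ 0.6962 -0.319   0.018 ]]
cup [[0.6976 0.1021 0.045 ]]
dish [[ 0.681  -0.0676  0.01  ]]
((546.0917358398438, -296.5436096191406), (59.746559143066406, 39.561222076416016), 26.174640655517578)
```

Request:
jog_arm:
  steps:
    - [1,0,0,-0.8,0,0,0]
    - [1,0,0,-0.8,0,0,0]
    - [1,-0.92,-0.05,0,0,0,0.68]
    - [1,-0.92,-0.05,0,0,0,0.68]
    - [1,-0.92,-0.05,0,0,0,0.68]
    - [1,-0.92,-0.05,0,0,0,0.68]
    - [1,-0.92,-0.05,0,0,0,0.68]
    - [1,-0.92,-0.05,0,0,0,0.68]
    - [1,-0.92,-0.05,0,0,0,0.68]
    - [1,-0.92,-0.05,0,0,0,0.68]
    - [1,-0.92,-0.05,0,0,0,0.68]
    - [1,-0.92,-0.05,0,0,0,0.68]

```text
clock: 1.3
tool_pos: [0.5179, 0.3781, 0.2978]
tcp_rot: [-3.14, 0.0, 2.203]
ft_force: [0.9, 0.2, 1.2]
grip_width: 0.0927
gripper_force: 0.0
```

Request:
jog_arm:
  steps:
    - [1,-0.92,-0.05,0,0,0,0.68]
    - [1,-0.92,-0.05,0,0,0,0.68]
    - [1,-0.92,-0.05,0,0,0,0.68]
    - [1,-0.92,-0.05,0,0,0,0.68]
    - [1,-0.92,-0.05,0,0,0,0.68]
    - [1,-0.92,-0.05,0,0,0,0.68]
    - [1,-0.92,-0.05,0,0,0,0.68]
    - [1,-0.92,-0.05,0,0,0,0.68]
    - [1,-0.92,-0.05,0,0,0,0.68]
    - [1,-0.92,-0.05,0,0,0,0.68]
    - [1,-0.92,-0.05,0,0,0,0.68]
    - [1,-0.92,-0.05,0,0,0,0.68]

```text
clock: 2.5
tool_pos: [0.6172, -0.1487, 0.2979]
tcp_rot: [-3.14, 0.0, 1.349]
ft_force: [-0.1, 0.8, 0.1]
grip_width: 0.093
gripper_force: 0.0
```

```bash
cat >> h.py <<'E'
from scipy.spatial.transform import Rotation as Ro
def delta(pos,rpy):
    s=robot.sense(); R=Ro.from_euler("xyz",s["tcp_rot"]); T=Ro.from_euler("xyz",rpy)
    print("pos",s["tool_pos"],"rot",s["tcp_rot"],"q",s["q"],"f",s["ft_force"],"w",s["grip_width"],"t",s["clock"])
    print("shift/50mm in tool",R.inv().apply(np.array(pos)-s["tool_pos"])/.05,"turn/6deg",np.degrees((R.inv()*T).as_rotvec())/6)
E
python3 -c "
from h import *
delta([.545,-.297,.1],[np.pi,0,np.radians(24.5)])"
```

```text
pos [ 0.6172 -0.1487  0.2979] rot [-3.1404  0.      1.3485] q [-0.0559  0.5642  0.4624  1.3539 -0.2513  1.2823  0.1937] f [-0.055   0.8405  0.0771] w 0.09300887274901198 t 2.5
shift/50mm in tool [-3.2113 -0.75    3.9585] turn/6deg [-0.0101  0.0053  8.7941]
```

Request:
jog_arm:
  steps:
    - [1,-0.8,-0.19,0.7,0,0,0]
    - [1,-0.8,-0.19,0.7,0,0,0]
    - [1,-0.8,-0.19,0.7,0,0,0]
    - [1,-0.81,-0.18,0.7,0,0,0]
    - [1,0,0,0,0,0,0.98]
    - [1,0,0,0,0,0,0.98]
    - [1,0,0,0,0,0,0.98]
    - [1,0,0,0,0,0,0.98]
    - [1,0,0,0,0,0,0.98]
    - [1,0,0,0,0,0,0.98]
    - [1,0,0,0,0,0,0.98]
    - [1,0,0,0,0,0,0.98]

```text
clock: 3.7
tool_pos: [0.5513, -0.2839, 0.1686]
tcp_rot: [-3.14, 0.001, 0.526]
ft_force: [-1.1, 1.0, 0.5]
grip_width: 0.0931
gripper_force: 0.0
```

Request:
jog_arm:
  steps:
    - [1,0,0,0,0,0,0.95]
    - [1,0,0,0,0,0,0]

```text
clock: 3.9
tool_pos: [0.5513, -0.2839, 0.1685]
tcp_rot: [-3.141, 0.001, 0.431]
ft_force: [1.6, 0.8, -0.5]
grip_width: 0.0931
gripper_force: 0.0
```

Run:
```python
from h import *
delta([.545,-.297,.010],[np.pi,0,np.radians(24.5)])
for n in("top","scene"): cv2.imwrite(f"pics/{n}1.png",vision.grab_frame(n)[:,:,::-1])
a=cv2.imread("pics/top1.png")[170:270,300:400];b=cv2.imread("pics/scene1.png")[220:320,290:390]
cv2.imwrite("pics/c1.png",np.hstack([cv2.resize(i,(400,400),interpolation=2) for i in(a,b)]))
```

```text
pos [ 0.5513 -0.2839  0.1685] rot [-3.1407  0.0012  0.4313] q [ 0.0542  0.7014  0.6801  1.5916 -0.493   1.028  -0.2606] f [ 1.6368  0.77   -0.4741] w 0.09307544654715279 t 3.9
shift/50mm in tool [-0.2207  0.1885  3.1696] turn/6deg [-0.0089  0.0112  0.0351]
```

View pics/c1.png

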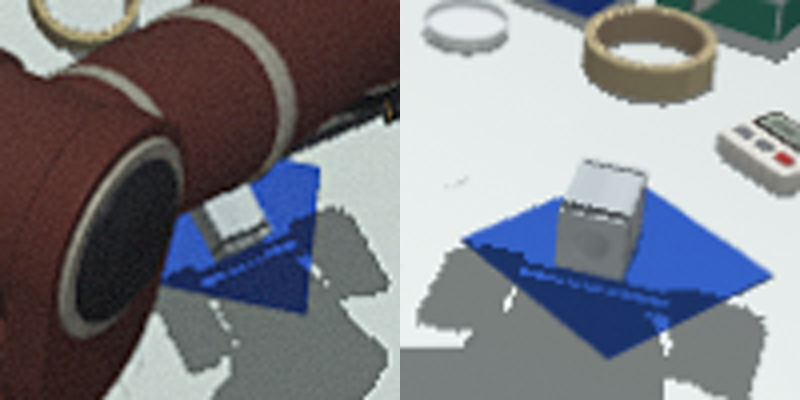

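The arm covers the top view, and the scene view shows the adapter undisturbed at crop (600,220) with the tool above the crop. I'm descending now.

Request:
jog_arm:
  steps:
    - [1,-0.22,0.19,0,0,0,0.03]
    - [1,0,0,0.8,0,0,0]
    - [1,0,0,0.8,0,0,0]
    - [1,0,0,0.8,0,0,0]
    - [1,0,0,0.4,0,0,0]
    - [1,0,0,0.3,0,0,0]
    - [1,0,0,0.07,0,0,0]

```text
clock: 4.7
tool_pos: [0.5443, -0.2982, 0.0093]
tcp_rot: [-3.14, 0.002, 0.427]
ft_force: [-0.1, -0.2, -0.1]
grip_width: 0.0933
gripper_force: 0.0
```

Request:
jog_arm:
  steps:
    - [0.2,0,0,0,0,0,0]
    - [0.2,0,0,0,0,0,0]
    - [0.2,0,0,0,0,0,0]
    - [0.2,0,0,0,0,0,0]
    - [0.2,0,0,0,0,0,0]
    - [0.2,0,0,0,0,0,0]
    - [0.2,0,0,0,0,0,0]
    - [0.2,0,0,0,0,0,0]
  grip_force: 35

```text
clock: 5.5
tool_pos: [0.5454, -0.2972, 0.0108]
tcp_rot: [-3.141, -0.0, 0.428]
ft_force: [0.2, 1.0, 2.4]
grip_width: 0.0396
gripper_force: 35.0
```

Request:
jog_arm:
  steps:
    - [0.2,0,0,-0.6,0,0,0]
    - [0.2,0,0,-0.8,0,0,0]
    - [0.2,0,0,-0.8,0,0,0]
    - [0.2,0,0,-0.8,0,0,0]
    - [0.2,0,0,0,0,0,-0.9]
    - [0.2,0,0,0,0,0,-0.9]
    - [0.2,0,0,0,0,0,-0.9]
    - [0.2,0,0,0,0,0,-0.9]
    - [0.2,0,0,0,0,0,-0.9]
    - [0.2,0,0,0,0,0,-0.9]

```text
clock: 6.5
tool_pos: [0.545, -0.2974, 0.1601]
tcp_rot: [-3.14, 0.0, 0.997]
ft_force: [-0.5, -0.6, -1.4]
grip_width: 0.0401
gripper_force: 35.0
```

Request:
jog_arm:
  steps:
    - [0.2,0,0,0,0,0,-0.9]
    - [0.2,0,0,0,0,0,-0.9]
    - [0.2,0,0,0,0,0,-0.9]
    - [0.2,0,0,0,0,0,-0.9]
    - [0.2,0,0,0,0,0,-0.9]
    - [0.2,0,0,0,0,0,-0.9]
    - [0.2,0,0,0,0,0,-0.9]
    - [0.2,0,0,0,0,0,0]

```text
clock: 7.3
tool_pos: [0.5449, -0.2977, 0.1602]
tcp_rot: [-3.141, -0.001, 1.652]
ft_force: [-0.3, -0.1, -1.2]
grip_width: 0.0397
gripper_force: 35.0
```

Run:
```python
from h import *
delta([.495,-.098,.0875],[np.pi,0,np.radians(94.8)])
for n in("top","scene"): cv2.imwrite(f"pics/{n}2.png",vision.grab_frame(n)[:,:,::-1])
```

```text
pos [ 0.5449 -0.2977  0.1602] rot [-3.1406 -0.0006  1.6522] q [ 0.2678  0.6458  0.3332  1.5924 -0.245   0.946   0.7643] f [-0.2625 -0.0945 -1.2453] w 0.03973842503378306 t 7.3
shift/50mm in tool [ 4.0616 -0.6677  1.4567] turn/6deg [-0.0091 -0.0058 -0.023 ]
```

Request:
jog_arm:
  steps:
    - [0.2,0.8,-0.13,0.2,0,0,0]
    - [0.2,0.8,-0.13,0.2,0,0,0]
    - [0.2,0.8,-0.13,0.3,0,0,0]
    - [0.2,0.8,-0.14,0.3,0,0,0]
    - [0.2,0.8,-0.14,0.4,0,0,0]
    - [0.2,0,0,0,0,0,0]
    - [0.2,0,0,0,0,0,0]

```text
clock: 8.1
tool_pos: [0.4956, -0.1, 0.0904]
tcp_rot: [-3.141, 0.0, 1.654]
ft_force: [0.7, -0.9, -0.7]
grip_width: 0.0399
gripper_force: 35.0
```

Run:
```python
from h import *
delta([.492,-.068,.0875],[np.pi,0,np.radians(94.8)])
for n in("top","scene"): cv2.imwrite(f"pics/{n}3.png",vision.grab_frame(n)[:,:,::-1])
X=[.4846,.0217,.1]; c=[]
for n in("top","scene"):
    u,v=proj(n,X)[0].astype(int); i=cv2.imread(f"pics/{n}3.png"); u=max(u,40);c.append(cv2.resize(i[v-40:v+40,u-30:u+50],(400,400),interpolation=2)); print(u,v)
cv2.imwrite("pics/c3.png",np.hstack(c))
```

```text
pos [ 0.4956 -0.1     0.0904] rot [-3.1408  0.      1.6542] q [-0.0493  0.5905  0.3067  1.9848 -0.2974  0.61    0.5375] f [ 0.7352 -0.8614 -0.68  ] w 0.0398580447709094 t 8.1
shift/50mm in tool [ 0.6429 -0.0186  0.0572] turn/6deg [-0.0078  0.     -0.0035]
258 232
233 209
```

View pics/c3.png

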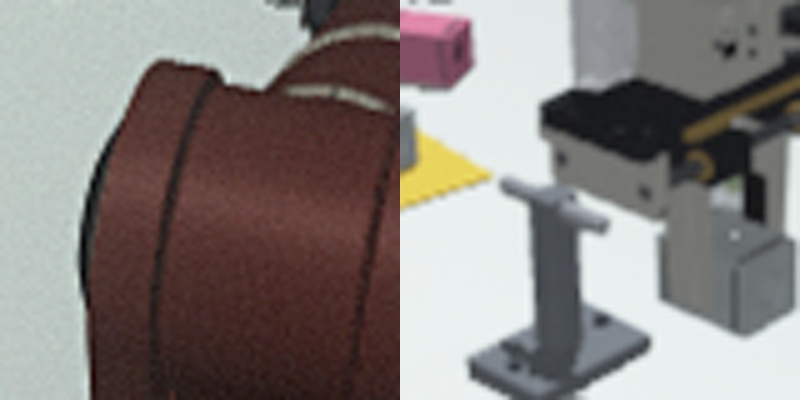

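The scene crop shows the adapter held level, ahead of the pin tip at crop (600,222). Its near corner runs from (735,262) to (740,335). I'll compare that with the expected position.

Run:
```python
from h import *
s=robot.sense();R=Ro.from_euler("xyz",s["tcp_rot"])
for dx in(-.03,.03):
  for dy in(-.02,.02):
    for dz in(-.0125-.02,-.0125+.02):
      X=s["tool_pos"]+R.apply([dx,dy,dz]); print(dx,dy,dz,X,(proj("scene",X)[0]-[203,169]+.5)*5-.5+[400,0])
```

```text
-0.03 -0.02 -0.0325 [ 0.479  -0.134   0.1237] [747.8635 268.0825]
-0.03 -0.02 0.0075 [ 0.4791 -0.1341  0.0837] [748.2484 339.3214]
-0.03 0.02 -0.0325 [ 0.5189 -0.1308  0.1238] [800.8993 238.6498]
-0.03 0.02 0.0075 [ 0.5189 -0.1309  0.0838] [800.4044 308.6122]
0.03 -0.02 -0.0325 [ 0.4742 -0.0742  0.1236] [657.828  230.2683]
0.03 -0.02 0.0075 [ 0.4743 -0.0743  0.0836] [659.6831 299.6281]
0.03 0.02 -0.0325 [ 0.5141 -0.071   0.1237] [711.2209 202.8103]
0.03 0.02 0.0075 [ 0.5142 -0.0711  0.0837] [712.1835 270.9542]
```

Request:
jog_arm:
  steps:
    - [0.2,0.5,-0.02,0.05,0,0,0]
    - [0.2,0.4,0,0,0,0,0]
    - [0.2,0.1,0,0,0,0,0]
    - [0.2,0.08,0,0,0,0,0]
    - [0.2,0.06,0,0,0,0,0]
    - [0.2,0.04,0,0,0,0,0]
    - [0.2,0,0,0,0,0,0]

```text
clock: 8.9
tool_pos: [0.4901, -0.0431, 0.0883]
tcp_rot: [3.141, 0.001, 1.652]
ft_force: [-0.8, 1.1, -2.1]
grip_width: 0.0396
gripper_force: 35.0
```

Run:
```python
from h import *
delta([.488,-.018,.0875],[np.pi,0,np.radians(94.8)])
i=vision.grab_frame("scene")[:,:,::-1]
cv2.imwrite("pics/c4.png",cv2.resize(i[169:249,203:283],(560,560),interpolation=2))
```

```text
pos [ 0.4901 -0.0431  0.0883] rot [3.1412 0.0007 1.6517] q [-0.1691  0.5794  0.3142  2.0242 -0.3115  0.5827  0.4398] f [-0.7998  1.1378 -2.0757] w 0.03957978938432208 t 8.9
shift/50mm in tool [ 0.504  -0.0007  0.0158] turn/6deg [ 0.0041  0.0063 -0.0273]
```

View pics/c4.png

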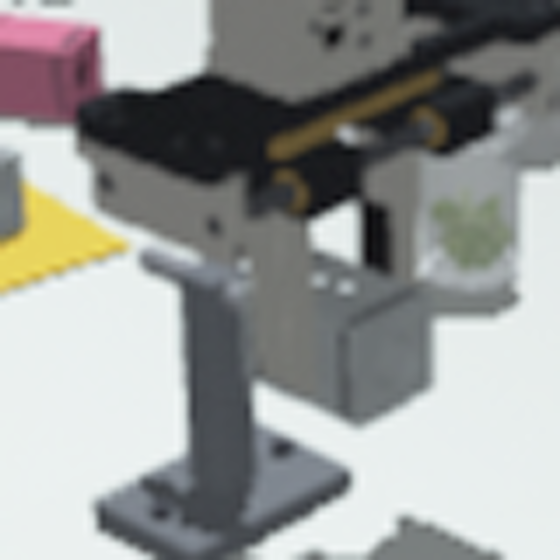

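The adapter's front edge, near crop (250,330), is now about at the pin tip. I see no clear contact force, so I'm advancing in small steps.

Request:
jog_arm:
  steps:
    - [0.2,0.04,0,0,0,0,0]
    - [0.2,0.04,0,0,0,0,0]
    - [0.2,0,0,0,0,0,0]

```text
clock: 9.25
tool_pos: [0.49, -0.0429, 0.0884]
tcp_rot: [3.14, 0.006, 1.649]
ft_force: [0.7, -7.7, -2.2]
grip_width: 0.0398
gripper_force: 35.0
```

Request:
jog_arm:
  steps:
    - [0.2,0.04,0,0,0,0,0]
    - [0.2,0.04,0,0,0,0,0]
    - [0.2,0,0,0,0,0,0]

```text
clock: 9.55
tool_pos: [0.4899, -0.0428, 0.0886]
tcp_rot: [3.139, 0.011, 1.647]
ft_force: [-0.5, -12.6, -3.3]
grip_width: 0.04
gripper_force: 35.0
```

It stopped with the nominal front end 5 mm past the tip, so this looks like the shallow recess. I'm carrying the adapter over the post to try the other end on the left tip.

Request:
jog_arm:
  steps:
    - [0.2,-0.5,0,0,0,0,0]
    - [0.2,-0.5,0,0,0,0,0]
    - [0.2,0,0,-0.8,0,0,0]
    - [0.2,0,0,-0.8,0,0,0]
    - [0.2,0.7,0,0,0,0,0]
    - [0.2,0.7,0,0,0,0,0]
    - [0.2,0.7,0,0,0,0,0]
    - [0.2,0.7,0,0,0,0,0]
    - [0.2,0.7,0,0,0,0,0]
    - [0.2,0.7,0,0,0,0,0]
    - [0.2,0,0,0,0,0,0]

```text
clock: 10.65
tool_pos: [0.4748, 0.132, 0.1677]
tcp_rot: [-3.14, -0.004, 1.663]
ft_force: [-0.2, 0.4, -1.2]
grip_width: 0.0398
gripper_force: 35.0
```

Run:
```python
from h import *
delta([.4756,.131,.0875],[np.pi,0,np.radians(94.8)])
```

```text
pos [0.4748 0.132  0.1677] rot [-3.1403 -0.0041  1.663 ] q [-0.5692  0.4584  0.3682  1.9417 -0.2339  0.783   0.0235] f [-0.1622  0.3928 -1.236 ] w 0.03976615060498445 t 10.65
shift/50mm in tool [-0.0276  0.0161  1.6035] turn/6deg [-0.0127 -0.039   0.0802]
```

Request:
jog_arm:
  steps:
    - [0.2,0,0.02,0.6,0,-0.04,0.08]
    - [0.2,0,0,0.6,0,0,0]
    - [0.2,0,0,0.4,0,0,0]
    - [0.2,0,0,0,0,0,0]
    - [0.2,-0.3,0,0,0,0,0]
    - [0.2,-0.3,0,0,0,0,0]
    - [0.2,-0.1,0,0,0,0,0]
    - [0.2,0,0,0,0,0,0]

```text
clock: 11.45
tool_pos: [0.4803, 0.0891, 0.0893]
tcp_rot: [3.14, 0.004, 1.642]
ft_force: [-0.3, 0.5, -1.6]
grip_width: 0.0398
gripper_force: 35.0
```

Run:
```python
from h import *
delta([.4815,.0615,.0875],[np.pi,0,np.radians(94.8)])
```

```text
pos [0.4803 0.0891 0.0893] rot [3.14   0.0042 1.6421] q [-0.4395  0.5731  0.3078  2.0328 -0.2978  0.5767  0.1444] f [-0.2543  0.5365 -1.6474] w 0.03976720586799935 t 11.45
shift/50mm in tool [-0.5527 -0.0164  0.0374] turn/6deg [ 0.0147  0.0398 -0.1193]
```

Request:
jog_arm:
  steps:
    - [0.2,0,-0.02,0.03,0,0.04,-0.12]
    - [0.2,-0.06,0,0,0,0,0]
    - [0.2,-0.06,0,0,0,0,0]
    - [0.2,-0.06,0,0,0,0,0]
    - [0.2,0,0,0,0,0,0]

```text
clock: 11.95
tool_pos: [0.4795, 0.0805, 0.0868]
tcp_rot: [3.142, 0.0, 1.656]
ft_force: [0.4, -0.2, -1.8]
grip_width: 0.0398
gripper_force: 35.0
```

Request:
jog_arm:
  steps:
    - [0.2,-0.08,0,0,0,0,0]
    - [0.2,-0.08,0,0,0,0,0]
    - [0.2,-0.08,0,0,0,0,0]
    - [0.2,-0.08,0,0,0,0,0]
    - [0.2,0,0,0,0,0,0]
    - [0.2,0,0,0,0,0,0]
    - [0.2,0,0,0,0,0,0]

```text
clock: 12.65
tool_pos: [0.4808, 0.0653, 0.0868]
tcp_rot: [-3.141, -0.0, 1.657]
ft_force: [0.3, -0.6, -2.9]
grip_width: 0.0394
gripper_force: 35.0
```

Run:
```python
from h import *
delta([.4815,.0615,.0875],[np.pi,0,np.radians(94.8)])
i=vision.grab_frame("scene")[:,:,::-1]
cv2.imwrite("pics/c5.png",cv2.resize(i[169:249,193:273],(560,560),interpolation=2))
```

```text
pos [0.4808 0.0653 0.0868] rot [-3.1414 -0.0002  1.6573] q [-0.3775  0.5724  0.2911  2.0423 -0.2944  0.5662  0.2062] f [ 0.3308 -0.6025 -2.8848] w 0.03944050233352316 t 12.65
shift/50mm in tool [-0.0768  0.0074 -0.0142] turn/6deg [-0.0015 -0.0018  0.0257]
```

View pics/c5.png

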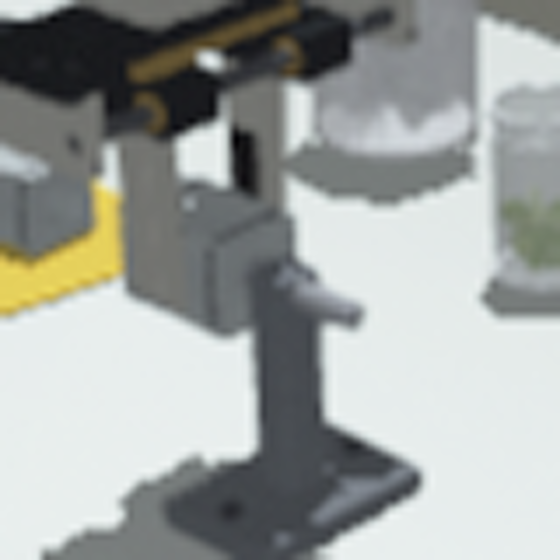

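The pin has gone about 26 mm into the bore, with the adapter's face close to the post at crop (270,270). The bore end is therefore tool −x. I'm backing off and lifting, and I'll fit a small kinematic model to choose a reachable bore-up pose.

Request:
jog_arm:
  steps:
    - [0.2,0.1,0,0,0,0,0]
    - [0.2,0.4,0,0,0,0,0]
    - [0.2,0.5,0,0,0,0,0]
    - [0.2,0,0,-0.8,0,0,0]
    - [0.2,0,0,-0.9,0,0,0]
    - [0.2,0,0,-0.9,0,0,0]
    - [0.2,0,0,-0.9,0,0,0]
    - [0.2,0,0.5,-0.9,0,0,0]
    - [0.2,0,0.5,-0.9,0,0,0]
    - [0.2,0,0,0,0,0,0]

```text
clock: 13.7
tool_pos: [0.5303, 0.12, 0.3554]
tcp_rot: [3.126, -0.002, 1.657]
ft_force: [-0.5, 0.1, -2.3]
grip_width: 0.0399
gripper_force: 35.0
```

```bash
cat > k.py <<'E'
from h import *
import itertools
from scipy.optimize import least_squares
def fk(q,p,s):
    h,a,b,c,yo=p; r=lambda ax,v:Ro.from_euler(ax,v)
    R=r('z',-q[0]); x=np.array([0,0,h]); R=R*r('y',q[1])*r('z',s[0]*q[2]); x=x+R.apply([0,0,a])
    R=R*r('y',q[3])*r('z',s[1]*q[4]); x=x+R.apply([0,0,b]); R=R*r('y',q[5])*r('z',s[2]*q[6]+yo); return x+R.apply([0,0,c]),R
D=[([-1.3735,.6159,-.0126,1.4247,.0081,1.1034,-.0404],[.1441,.6331,.2176],[-3.1393,0,2.9178]),
([-.0559,.5642,.4624,1.3539,-.2513,1.2823,.1937],[.6172,-.1487,.2979],[-3.1404,0,1.3485]),
([.0542,.7014,.6801,1.5916,-.493,1.028,-.2606],[.5513,-.2839,.1685],[-3.1407,.0012,.4313]),
([.2678,.6458,.3332,1.5924,-.245,.946,.7643],[.5449,-.2977,.1602],[-3.1406,-.0006,1.6522]),
([-.0493,.5905,.3067,1.9848,-.2974,.61,.5375],[.4956,-.1,.0904],[-3.1408,0,1.6542]),
([-.5692,.4584,.3682,1.9417,-.2339,.783,.0235],[.4748,.132,.1677],[-3.1403,-.0041,1.663])]
def fit():
    best=None
    for s in itertools.product((1,-1),repeat=3):
      for y0 in(0,1.57,-1.57,3.14):
        def f(p):
            o=[]
            for q,x,e in D:
                X,R=fk(q,p,s); o+=list(X-x)+list(.2*(R.inv()*Ro.from_euler('xyz',e)).as_rotvec())
            return o
        r=least_squares(f,[.3,.45,.37,.3,y0])
        if best is None or r.cost<best[0]: best=(r.cost,r.x,s)
    return best
E
python3 - <<'E'
from k import *
c,p,s=fit(); print(c,p,s)
S=robot.sense(); q0=S["q"]; print(q0,S["tool_pos"],S["tcp_rot"],fk(q0,p,s)[0])
lo=np.array([-3.12,-.3,-1.34,.26,-1.36,.01,-2.84])+.08;hi=np.array([3.12,2.06,1.32,2.42,4.5,1.98,2.84])-.08
def go(R,tag):
    best=None
    for x in itertools.product((.45,.55,.65,.75),(-.2,0,.2),(.25,.35,.5)):
        def f(q):
            X,Q=fk(q,p,s); return np.r_[(X-x)*10,3*(Q.inv()*R).as_rotvec(),.05*(q-q0)]
        r=least_squares(f,np.clip(q0,lo,hi),bounds=(lo,hi)); X,Q=fk(r.x,p,s)
        e=np.linalg.norm(X-x)+(Q.inv()*R).magnitude()
        if e<.06:
            m=np.abs(r.x-q0).max()
            if best is None or m<best[0]: best=(m,x,r.x,e)
    print(tag,best)
# bore=-x tool up => tool x = down; tool z horizontal at heading a
for a in range(-180,180,30):
    z=np.array([np.cos(np.radians(a)),np.sin(np.radians(a)),0]);x=np.array([0,0,-1.]);go(Ro.from_matrix(np.c_[x,np.cross(z,x),z]),a)
E
```

```text
0.000585969643097374 [-2.0849  0.5043  0.402  -2.0784  1.5708] (-1, -1, -1)
[-0.562   0.3527  0.4399  1.5227 -0.1545  1.2851 -0.018 ] [0.5303 0.12   0.3554] [ 3.1263 -0.0015  1.6574] [0.5011 0.1275 0.3591]
-180 None
-150 None
-120 None
-90 None
-60 None
-30 None
0 None
30 None
60 None
90 None
120 None
150 None
```

```bash
cat > k2.py <<'E'
from k import *
D.append(([-.562,.3527,.4399,1.5227,-.1545,1.2851,-.018],[.5303,.12,.3554],[3.1263,-.0015,1.6574]))
H=.3
def fk(q,p):
    a,b,c,e1,e2,e3=p; r=lambda ax,v:Ro.from_euler(ax,v)
    R=r('z',-q[0])*r('y',q[1])*r('z',-q[2]); x=np.array([0,0,H])+R.apply([e1,0,a])
    R=R*r('y',q[3])*r('z',-q[4]); x=x+R.apply([e2,0,b]); R=R*r('y',q[5])*r('z',-q[6]+np.pi/2); return x+R.apply([0,e3,c]),R
def res(p): return np.concatenate([fk(np.array(q),p)[0]-x for q,x,e in D])
E
python3 - <<'E'
from k2 import *
r=least_squares(res,[.5,.4,.3,0,0,0]); p=r.x; print(p,np.abs(r.fun).max(), [np.degrees((fk(q,p)[1].inv()*Ro.from_euler('xyz',e)).magnitude()).round(1) for q,x,e in D])
q0=robot.sense()["q"]
lo=np.array([-3.12,-.3,-1.34,.26,-1.36,.01,-2.84])+.08;hi=np.array([3.12,2.06,1.32,2.42,4.5,1.98,2.84])-.08
for a in range(-180,180,30):
    z=np.array([np.cos(np.radians(a)),np.sin(np.radians(a)),0]);x=np.array([0,0,-1.]);R=Ro.from_matrix(np.c_[x,np.cross(z,x),z]);best=None
    for x in itertools.product((.4,.55,.7),(-.2,.1,.3),(.25,.4,.6)):
        f=lambda q:np.r_[(fk(q,p)[0]-x)*10,3*(fk(q,p)[1].inv()*R).as_rotvec(),.05*(q-q0)]
        for q5 in(0,1.5):
            g=np.clip(q0,lo,hi); g[4]=q5
            r=least_squares(f,g,bounds=(lo,hi),max_nfev=60); X,Q=fk(r.x,p); e=np.linalg.norm(X-x)+(Q.inv()*R).magnitude()
            m=e+.1*np.abs(r.x-q0).max()
            if best is None or m<best[0]: best=(m,x,r.x,e)
    print(a,best[1:])
E
```

```text
[ 0.4971  0.3743  0.3055  0.0399 -0.0113 -0.0126] 0.023103170410970847 [np.float64(0.0), np.float64(0.0), np.float64(0.0), np.float64(0.0), np.float64(0.0), np.float64(0.0), np.float64(0.0)]
-180 ((0.4, -0.2, 0.25), array([-0.3371,  1.4051,  1.24  ,  1.4593,  0.0496,  1.9   , -0.3432]), np.float64(0.19861055639657055))
-150 ((0.4, -0.2, 0.4), array([-0.4458,  0.9997,  0.9938,  1.4759,  0.5458,  1.8829, -0.4403]), np.float64(0.00028646878121047425))
-120 ((0.4, 0.1, 0.25), array([-1.0087,  1.1387,  0.774 ,  1.519 ,  0.3443,  1.8953, -0.7225]), np.float64(0.0003244945385543524))
-90 ((0.4, 0.1, 0.25), array([-1.2741,  1.0488,  0.7645,  1.815 ,  0.5726,  1.5079, -0.8166]), np.float64(0.0004456258534494897))
-60 ((0.55, 0.3, 0.25), array([-1.3755,  1.1886,  0.8127,  1.3851,  0.7261,  1.4188, -0.5997]), np.float64(0.0004320588848459795))
-30 ((0.4, 0.3, 0.25), array([-1.5507,  0.8531,  0.3965,  2.0764,  1.262 ,  1.3531, -1.249 ]), np.float64(0.0010822415849668333))
0 ((0.4, 0.3, 0.6), array([-1.0916, -0.0626, -0.1438,  2.1855,  1.7435,  1.2819, -0.5791]), np.float64(0.0011423087895037968))
30 ((0.55, 0.3, 0.6), array([-1.8355, -0.22  ,  1.1452,  2.1733,  2.8111,  0.5691, -1.0864]), np.float64(0.004422063290578189))
60 ((0.55, 0.3, 0.25), array([ 0.747 ,  1.3613, -1.26  ,  2.3112,  3.779 ,  0.6087, -0.6805]), np.float64(0.003754635700331732))
90 ((0.7, -0.2, 0.6), array([ 0.8517,  1.1462, -1.26  ,  0.4028, -0.5889,  1.9   ,  2.76  ]), np.float64(0.14820489664816305))
120 ((0.4, 0.3, 0.25), array([-0.2659,  0.8778,  0.2672,  1.9105, -1.2232,  1.9   , -1.8381]), np.float64(0.0006720032847433535))
150 ((0.4, 0.3, 0.25), array([-0.0256,  1.0077, -0.3115,  1.499 , -0.7384,  1.9   , -2.1999]), np.float64(0.0017920246914165654))
```

The orientation model fits exactly. The simplest tip is about tool y, so that the tool points to −y and the bore turns up.

Request:
jog_arm:
  steps:
    - [0.2,0,-0.1,0,0,-1,0]
    - [0.2,0,-0.1,0,0,-1,0]
    - [0.2,0,-0.1,0,0,-1,0]
    - [0.2,0,-0.1,0,0,-1,0]
    - [0.2,0,-0.1,0,0,-1,0]
    - [0.2,0,-0.1,0,0,-1,0]
    - [0.2,0,-0.1,0,0,-1,0]
    - [0.2,0,-0.1,0,0,-1,0]
    - [0.2,0,0,0,0,0,0]

```text
clock: 14.6
tool_pos: [0.4829, 0.1198, 0.345]
tcp_rot: [-3.129, 0.839, 1.674]
ft_force: [0.8, 0.5, -1.9]
grip_width: 0.04
gripper_force: 35.0
```

```bash
cat > d.py <<'E'
from h import *
z=np.array([0,-1.,0]);x=np.array([0,0,-1.])
delta([.49,.1,.35],Ro.from_matrix(np.c_[x,np.cross(z,x),z]).as_euler("xyz"))
E
python3 d.py
```

```text
pos [0.4829 0.1198 0.345 ] rot [-3.1291  0.8386  1.6741] q [-1.0486  0.5408  0.5772  1.6074  0.4747  1.4561 -0.5384] f [ 0.8026  0.46   -1.8864] w 0.03996639538710244 t 14.6
shift/50mm in tool [-0.3483  0.1043  0.2362] turn/6deg [ 0.828  -6.9824  0.4048]<sys>:0: UserWarning: Gimbal lock detected. Setting third angle to zero since it is not possible to uniquely determine all angles.
```

Going well, so I'm finishing the tip.

Request:
jog_arm:
  steps:
    - [0.2,0,0,0,0.12,-1,0.06]
    - [0.2,0,0,0,0.12,-1,0.06]
    - [0.2,0,0,0,0.12,-1,0.06]
    - [0.2,0,0,0,0.12,-1,0.06]
    - [0.2,0,0,0,0.12,-1,0.06]
    - [0.2,0,0,0,0.12,-1,0.06]
    - [0.2,0,0,0,0.12,-1,0.06]
    - [0.2,0,0,0,0,0,0]
    - [0.2,0,0,0,0,0,0]

```text
clock: 15.5
tool_pos: [0.4853, 0.1151, 0.3492]
tcp_rot: [1.853, 1.561, 0.272]
ft_force: [-0.4, 0.3, -1.5]
grip_width: 0.0399
gripper_force: 35.0
```

```bash
python3 - <<'E' 2>/dev/null
import d
from h import *
print(Ro.from_euler("xyz",robot.sense()["tcp_rot"]).as_matrix()[:,0])
im=vision.grab_frame("scene")[:,:,::-1]; u,v=proj("scene",robot.sense()["tool_pos"])[0].astype(int); print(u,v)
cv2.imwrite("pics/c6.png",cv2.resize(im[max(v-80,0):v+120,max(u-130,0):u+130],None,fx=2.5,fy=2.5))
E
```

```text
pos [0.4853 0.1151 0.3492] rot [1.8529 1.5612 0.2718] q [-1.1339  0.9381  0.7     1.6003  0.73    1.6928 -0.7025] f [-0.3814  0.3361 -1.4694] w 0.03993442034733064 t 15.5
shift/50mm in tool [-0.0165  0.0968  0.3017] turn/6deg [-0.0977 -0.0251 -0.0882]
[ 0.0092  0.0026 -1.    ]
207 112
```

View pics/c6.png

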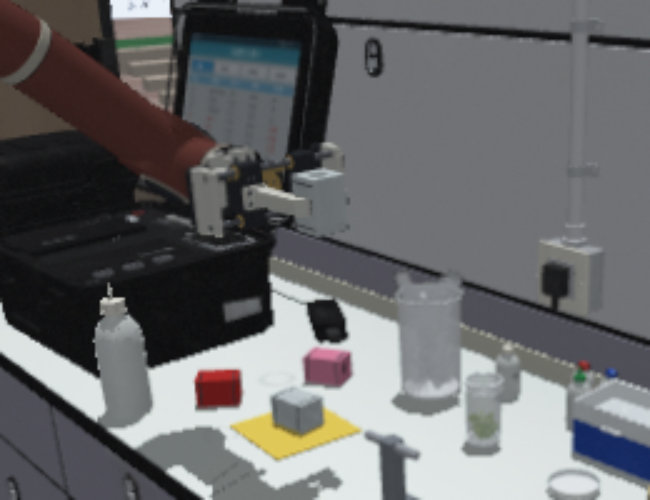

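The adapter is held upright at crop (320,200), clear of everything. The spare, cup and dish are undisturbed. I'll let it settle and hand in.

Request:
jog_arm:
  steps:
    - [0.2,0,0,0,0,0,0]
    - [0.2,0,0,0,0,0,0]
    - [0.2,0,0,0,0,0,0]
    - [0.2,0,0,0,0,0,0]
    - [0.2,0,0,0,0,0,0]

```text
clock: 16.05
tool_pos: [0.4851, 0.1156, 0.3493]
tcp_rot: [1.623, 1.561, 0.042]
ft_force: [0.9, -0.0, -1.2]
grip_width: 0.0397
gripper_force: 35.0
```

```bash
python3 -c "
from bench import robot,order
s=robot.sense();print(s['qvel'],s['tool_pos'],s['grip_width']);print(order.sign_off())"
```

```text
[-0.00027723  0.00646737  0.00091237  0.00299974  0.00116138 -0.00144089
  0.00082241] [0.48506263 0.11563874 0.34933874] 0.03966245920633057
the job is handed in; nothing more can be done
None
```

I found the bore end by feel: the pin went about 26 mm into it and about 5 mm into the other end. I handed the job in at about 16 s with the adapter held still, bore up, its centre about 0.35 m above the worktop; sign-off returned no verdict.

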